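# Press the lid onto a meal box and keep it pressed

### The arm

A 6-joint arm with a two-finger parallel gripper is mounted at the origin on the work surface. World frame = base frame: x ahead of the robot, y to its left, z up, the work surface at z = 0. Lengths are in m, angles in rad, forces in N, time in s.
With the tool pointing down it reaches from about 0.375 to 0.9 m from the base axis. Payload 3.1 kg.
Tool frame: the origin (TCP) lies midway between the tips of the shut fingers; the grasp point (between the pads) lies 19 mm behind it; z points along the fingers, y is the line along which they close (so a half turn about z gives the same grasp; the last joint's range is limited). The gripper opens to 87 mm and grips with 3 to 60 N. Pads are 19 mm wide; open, the fingers measure 117 mm over their backs; the gripper's body (75 mm by 190 mm) begins 51 mm behind the grasp point.
Start: joints at [1.067, 0.527, 1.433, -0, 1.181, -0.178], TCP at [0.2, 0.592, 0.223] pointing down, gripper open.
Joint ranges: [-3.08, 3.08], [-0.75, 2.2], [0.22, 2.44], [-1.43, 4.57], [0, 2.65], [-2.85, 2.85]. Speed limits (rad/s): [2.79, 2.79, 3.14, 3.14, 3.14, 3.14].

### API

Orientations are given as a unit quaternion [x, y, z, w].
In Python, from rig import robot gives the robot as it stands.
- The arm moves only by the shell command python3 -m jog 'ROWS' [FORCE]. ROWS is a JSON object of lists of equal length, an entry for each row: "dp": the shift along the tool's x, y, z in mm, a list of three; "delta_rot": the turn, a rotation vector about the tool's x, y, z in rad, a list of three; "gripper": the opening, from -1 (shut) to 1 (fully open). A call has 1 to 12 rows; each row is the pose to reach, as a shift and turn from the pose commanded when the call began, along the tool's axes at that moment; what a row does not reach only later rows make up. A row lasts 1/10 s, in which the tool goes at most 50 mm and 8.59 degrees, less where a joint would pass 70% of its speed; a pose out of reach is approached as far as the arm can. A call with a gripper value outside its range is refused whole. The fingers move at their own pace and stop on an object; FORCE is the grip in N (left out, the last holds). Time passes only in rows, so rows that repeat a pose let the fingers close. It gives the time, the measured TCP pose, the force, the opening and the grip force at its end, in the units of the state.
- robot.get_obs(): the state, without advancing time (a new reading comes with each control period).
- robot.camera(name): name is "scene" or "top" or "wrist"; returns the picture (420x560x3 uint8, red, green, blue); there is no depth.
- robot.camera_model(name): a dict with "fx", "fy", "cx", "cy" (pixels), "xyz" and "orientation" of the camera in the world; the wrist camera has in their place "T_tool_cam" (4x4, takes a point from camera to tool coordinates, whose origin is the TCP and whose axes are the flange's). Camera axes: x right, y down, z forward; pixel columns grow to the right and rows downward; lengths in m; the calibration is good to about 2 mm. The wrist camera is an equidistant fisheye: a pixel r from the principal point sees the ray r / f radians off the axis. A picture is of the moment at which its call begins: read the wrist's pose just before it. camera_model takes no time and is no camera call.
- robot.hand_in(): hands the job in; it is judged then, once.
Trained networks look in the newest picture that a camera, given by its name, has taken for a name from the list of things; names that differ only in an ending like _2 or _b are one class to them, and where a whole thing is asked for, a point or a joint stands for the part that bears it (a point fixed in the world has none). Each returns a list of dicts, best first, with "score" (0 to 1); they miss things now and then, are a little off and sometimes report something else, mostly with a low value. They report only what shows in the picture. A call takes as long as a camera call.
- robot.search_frame(name, camera): "rect" ([left, top, right, bottom] in pixels, round what is visible of it).
The state is a dict: "time": time; "q": joint angles; "joint_velocities": joint speeds; "joint_torque": joint torques, N m; "position": TCP position; "tool_rot": TCP orientation; "ft_force": force on the tool from outside, world axes, zero at the start; "moment": the same for the moment, N m; "grip_width": finger opening in m; "grip_force": force on a finger pad.
Only numpy, scipy, OpenCV 4.12 (cv2) and the standard library are available. Lean on these libraries where they do the work, as an engineer would, in place of code of your own. Each camera call takes 0.05 s, during which the arm holds its last target. There are 200 camera calls.

### The job

Slide the lidded glass meal box that is standing in the lid press's channel along the channel, under the overhanging head, until it is fully home against the end stop. Then pull the spring-return handle on top of the head out until the front edge of its carriage is level with the mark line, and keep holding it there so that the pad stays down on the lid: finish while still holding the handle, do not let it go. Leave the other things on the counter where they are.

Things in the scene. Friction and masses are not known exactly. Their poses are not given: they have to be found in the camera images.
- press: Bench lid press, fixed. Origin: on the counter, straight below the pad's centre; x axis from the handle (robot) side back to its column, y along the channel towards the end stop. Base plate 12 mm thick, x -80..80, y -240..105 mm. Two rails along y, 8 mm thick, 15 mm high on the plate, leave a 113 mm wide channel centred on x = 0, open at y = -240 mm.
- home (a point): Point on the channel floor (press frame 0, 0, 12 mm) where the middle of the box's underside is when the box is fully home. Axes as press.
- box: The meal box to press: glass with a grey-framed clear lid on, food showing through, 105 mm wide (x), 160 long (y), 62 high with lid, 0.35 to 0.7 kg. It starts in the channel, long side along it, 90 to 150 mm short of home, 4 mm play each side. Origin: centre of underside. Too wide to grasp: push its rear end, 80 mm behind its origin.
- pad: Square black rubber pad, 60 x 60 x 10 mm, under the head, on a ram. Origin: centre of its upper face. It goes down 0.6 mm for each mm the handle is pulled, meets the lid of a box that is home after about 40 mm of pull, and then gives way on its own spring (about 7 N on the lid at the mark).
- handle (a joint): Pull of the spring-return handle, m: 0 at rest, grows as it is pulled along the press's -x (out, towards the robot). The carriage's front edge is level with the mark line at 0.050; end of travel 0.070. A spring draws it back to 0 when released: about 2 N at rest, 6 N at the mark, plus 4 N from the pad once it is on the lid.
- grip (a point): Grip point, 22 mm below the top of an upright black paddle, 14 mm thick (press x), 40 mm wide (y), on a steel carriage 60 mm long that slides on top of the head. Heights above the counter: point 213 mm, carriage top 185, paddle top 235. Free all round and above. At rest at press x = 30 mm, y = 0. Axes as press; moves with the handle.
- front_edge (a point): Middle of the carriage's front edge (the one towards the press's -x), 30 mm ahead of the paddle's middle. Moves with the handle.
- mark (a point): The mark: a thin dark raised line across the top of the head, at press x = -50 mm, 20 mm from the head's front end. The carriage's front edge passes over it; at rest the edge is 50 mm behind it.
- spare_box: Bystander: an identical lidded meal box standing on the counter beyond the end stop, not in the channel. Origin: centre of underside.
- jar: Bystander: spice jar, 48 mm across, 85 mm high, beside the channel on the column side. Origin: centre of underside.
- cup: Bystander: white cup, 72 mm across, 70 mm high, in front of the press. Origin: centre of underside.
- spoon: Bystander: steel spoon 190 mm long lying in front of the press. Origin near its middle.
- bowl: Bystander: white bowl 120 mm across, 50 mm high, on the robot's left. Origin: centre of underside.
- bottle: Bystander: amber bottle 60 mm across, 190 mm high, behind the press beside its column. Origin: centre of underside.
- spatula: Bystander: spatula lying on the robot's right. Origin near its middle.
- stop (a point): Middle of the end stop's near face: a steel bar across the channel, 40 mm high above the plate, face at press y = 80 mm. Axes as press.
- head (a point): Middle of the white overhanging head's lower front edge. Head: press x -70..140, y -35..35 mm, underside z 125, top z 170 mm. It is carried by a column at x 90..140, y -30..30 mm. The pad hangs below it, its underside at z 102 mm at rest. Axes as press.

How it is judged:
By the outcome, as a careful person would: the job done as asked, in the order asked, and still so for the second after the job is handed in, while the arm keeps its last pose, push and grip.
It also fails if it takes over 48 s, if anything falls off the work surface, if the arm or the gripper's body presses on something with over 40 N, if the wrist force passes 120 N, or if a joint passes its speed limit or range.

## Working session

There is one attempt and no reset: what is moved stays moved. The work goes in short steps, Python scripts to look and compute and a shell command to move; the robot and the scene stay as the last step left them, time stands still between calls to the robot, and variables do not carry over. Pictures are saved under pics/ and viewed, at most 10 in all, crops included, and the job is handed in when it is done.

```bash
mkdir -p pics; ls; python3 - <<'E'
from rig import robot
import cv2
o=robot.get_obs(); print({k:o[k] for k in('time','position','tool_rot','q','grip_width','ft_force')})
for c in('scene','top'):
    im=robot.camera(c); cv2.imwrite(f'pics/{c}0.png',im[:,:,::-1])
    print(c,robot.camera_model(c))
    for n in('press','box','handle','grip','head','pad','stop','mark','jar','cup'):
        print(n,[( [round(v) for v in d['rect']],round(d['score'],2)) for d in robot.search_frame(n,c)[:3]])
print(robot.camera_model('wrist'))
E
```

```text
pics
{'time': 0.0, 'position': array([0.19965804, 0.59146686, 0.22158003]), 'tool_rot': array([ 1.62176642e-01,  9.86761153e-01, -1.02171717e-03, -3.45757347e-04]), 'q': array([ 1.06649699e+00,  5.28440366e-01,  1.43392574e+00, -3.51916252e-05,
        1.18138358e+00, -1.78493555e-01]), 'grip_width': 0.08695741195803848, 'ft_force': array([ 1.01518766, -0.46893771, -0.24947865])}
scene {'fx': 452.3097840298596, 'fy': 452.3097840298596, 'cx': 287.21550478475933, 'cy': 217.26781352657153, 'xyz': array([ 1.31612946, -0.64303222,  0.7716999 ]), 'orientation': array([ 0.78575608,  0.38166073, -0.21477185, -0.43680147])}
press [([240, 177, 365, 300], 0.94)]
box [([249, 231, 318, 288], 0.69)]
handle [([312, 173, 341, 202], 0.89)]
grip [([312, 177, 336, 204], 0.91)]
head []
pad [([300, 213, 320, 223], 0.62)]
stop [([237, 175, 366, 304], 0.84)]
mark [([241, 176, 365, 305], 0.76)]
jar [([338, 258, 356, 292], 0.59)]
cup [([289, 212, 305, 222], 0.66)]
top {'fx': 466.248655922613, 'fy': 466.248655922613, 'cx': 279.97602205429905, 'cy': 213.54685731674584, 'xyz': array([ 0.43525828, -0.02252559,  
[... 236 characters left out ...]
[380, 214, 446, 292], 0.73)]
head [([208, 166, 327, 255], 0.74)]
pad []
stop [([205, 163, 328, 251], 0.76)]
mark [([204, 164, 324, 252], 0.59)]
jar [([250, 150, 270, 166], 0.63), ([276, 232, 292, 294], 0.32)]
cup [([204, 257, 232, 285], 0.85)]
{'fx': 325.19226210127806, 'fy': 325.19226210127806, 'cx': 275.587716215949, 'cy': 208.068956571786, 'T_tool_cam': array([[-2.41042033e-04, -9.65336533e-01, -2.61008275e-01,
         7.16215979e-02],
       [ 9.99999147e-01,  1.02294540e-04, -1.30183797e-03,
        -6.24692769e-05],
       [ 1.28341148e-03, -2.61008366e-01,  9.65335685e-01,
        -1.61911028e-01],
       [ 0.00000000e+00,  0.00000000e+00,  0.00000000e+00,
         1.00000000e+00]])}
```

```bash
python3 - <<'E'
import cv2
a=cv2.imread('pics/top0.png')[130:310,180:400]
cv2.imwrite('pics/topc.png',cv2.resize(a,None,fx=3.3,fy=3.3,interpolation=cv2.INTER_CUBIC))
a=cv2.imread('pics/scene0.png')[150:320,190:400]
cv2.imwrite('pics/scenec.png',cv2.resize(a,None,fx=3.5,fy=3.5,interpolation=cv2.INTER_CUBIC))
E
```

```text
(no output)
```

View pics/topc.png

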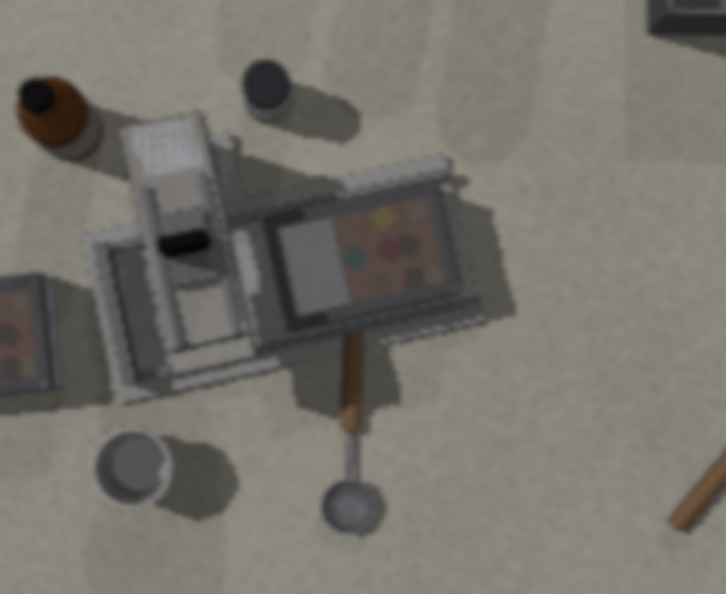

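View pics/scenec.png

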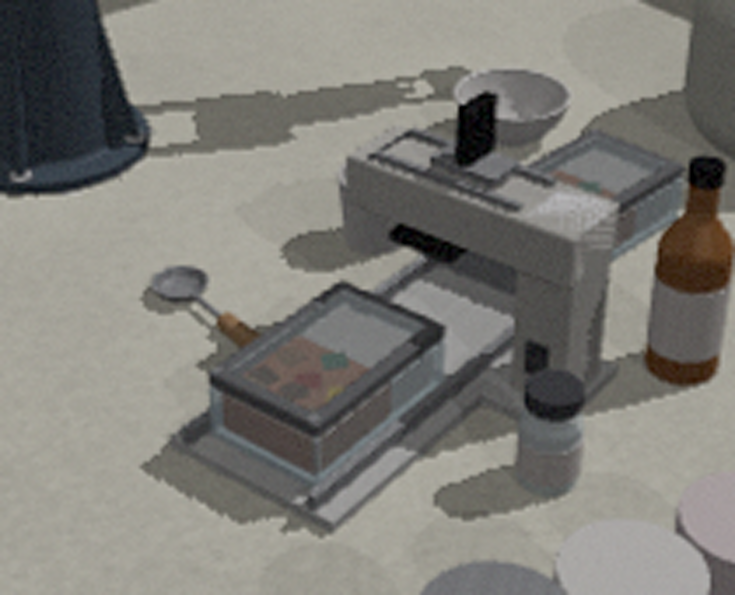

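```bash
cat > h.py <<'E'
import numpy as np
from scipy.spatial.transform import Rotation as R
from rig import robot
def proj(c,P):
    m=robot.camera_model(c); q=R.from_quat(m['orientation'])
    v=q.inv().apply(np.atleast_2d(P)-m['xyz']); return np.c_[m['fx']*v[:,0]/v[:,2]+m['cx'],m['fy']*v[:,1]/v[:,2]+m['cy']]
def Rz(a): return R.from_euler('z',a)
def towrld(p,P): return Rz(p[2]).apply(np.atleast_2d(P))+[p[0],p[1],0]
E
cat > fit.py <<'E'
from h import *
from scipy.optimize import least_squares
T=lambda u,v:(180+u/3.3,130+v/3.3); S=lambda u,v:(190+u/3.5,150+v/3.5)
B='b'
obs=[('top',T(184,241),(30,0,235)),('top',T(125,130),(140,35,170)),('top',T(200,113),(140,-35,170)),
('top',T(265,212),(B,52.5,80)),('top',T(440,183),(B,52.5,-80)),('top',T(463,290),(B,-52.5,-80)),('top',T(297,328),(B,-52.5,80)),
('scene',S(478,98),(30,0,235)),('scene',S(575,235),(140,-35,170)),('scene',S(617,205),(140,35,170)),('scene',S(347,155),(-70,-35,170)),
('scene',S(330,522),(80,-240,12)),('scene',S(180,438),(-80,-240,12)),
('scene',S(212,378),(B,-52.5,-80)),('scene',S(318,425),(B,52.5,-80)),('scene',S(443,332),(B,52.5,80)),('scene',S(345,285),(B,-52.5,80))]
def res(p):
    r=[]
    for c,uv,P in obs:
        if P[0]==B: P=(P[1],P[2]-p[3]*1000,74)
        r.append(proj(c,towrld(p,np.array(P)/1000))[0]-uv)
    return np.array(r)
s=least_squares(lambda p:res(p).ravel(),[.5,.1,-.1+.3,.12],loss='soft_l1')
print(s.x,np.degrees(s.x[2])); 
for o,r in zip(obs,res(s.x)): print(o[0],o[2],r.round(1))
E
python3 fit.py
```

```text
[0.5119266  0.08178028 0.24534821 0.14445604] 14.057417046135267
top (30, 0, 235) [-1.  -0.9]
top (140, 35, 170) [-2.6 -1.4]
top (140, -35, 170) [-0.2 -2.1]
top ('b', 52.5, 80) [-0.7  0.3]
top ('b', 52.5, -80) [-0.5 -3.4]
top ('b', -52.5, -80) [ 1. -1.]
top ('b', -52.5, 80) [-2.2  0.2]
scene (30, 0, 235) [-0.9  0.1]
scene (140, -35, 170) [-0.9  1.2]
scene (140, 35, 170) [ 0.9 -1.5]
scene (-70, -35, 170) [-1.7 -0.5]
scene (80, -240, 12) [0.4 0.6]
scene (-80, -240, 12) [-4.2 -0.5]
scene ('b', -52.5, -80) [-2.8 -1.2]
scene ('b', 52.5, -80) [-1.2  1.1]
scene ('b', 52.5, 80) [ 0.3 -2.1]
scene ('b', -52.5, 80) [-2.5 -1.7]
```

```bash
cat > ov.py <<'E'
from h import *
import cv2,sys
def lines(d):
    L=[]
    def box(x0,x1,y0,y1,zs):
        for z in zs:
            c=[(x0,y0,z),(x1,y0,z),(x1,y1,z),(x0,y1,z)]
            L.extend([(c[i],c[(i+1)%4]) for i in range(4)])
    box(-80,80,-240,105,[12]); box(-70,140,-35,35,[170]); box(23,37,-20,20,[235]); box(-52.5,52.5,-80-d,80-d,[74])
    L.append(((-56.5,80,52),(56.5,80,52))); L.append(((-70,-35,125),(140,-35,125)));L.append(((-50,-35,171),(-50,35,171)))
    return L
def draw(p,cam,src,out,win,f):
    im=cv2.imread(src); x0,y0,x1,y1=win
    a=cv2.resize(im[y0:y1,x0:x1],None,fx=f,fy=f,interpolation=cv2.INTER_CUBIC)
    for A,Bp in lines(p[3]*1000):
        q=(proj(cam,towrld(p,np.array([A,Bp])/1000))-[x0,y0]+.5)*f
        cv2.line(a,*[tuple(int(v) for v in k) for k in q.round()],(0,255,0),1)
    return a
if __name__=='__main__':
    p=[float(v) for v in sys.argv[1:5]]
    a=draw(p,'top','pics/top0.png','',(195,155,335,260),5); b=draw(p,'scene','pics/scene0.png','',(230,165,370,310),4)
    cv2.imwrite(f'pics/ovt{sys.argv[5]}.png',a);cv2.imwrite(f'pics/ovs{sys.argv[5]}.png',b)
E
python3 ov.py .5119 .0818 .2453 .1445 1
```

```text
(no output)
```

View pics/ovt1.png

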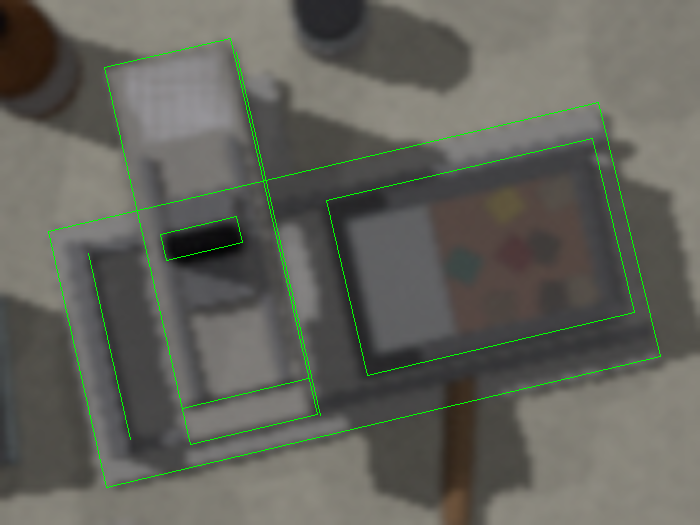

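View pics/ovs1.png

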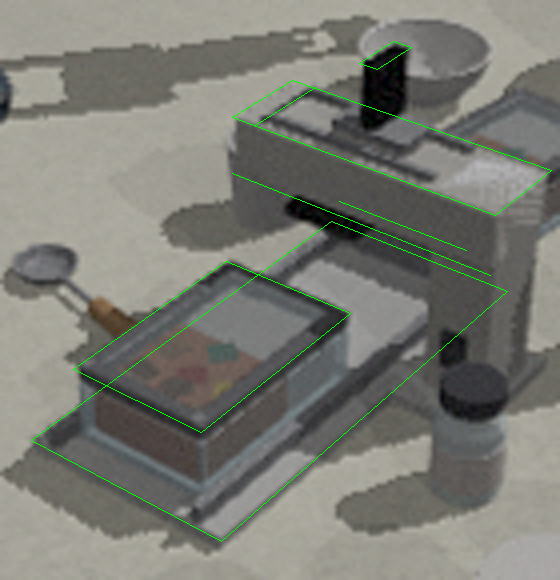

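```bash
cat > opt.py <<'E'
from ov import *
from scipy.optimize import differential_evolution
from scipy.ndimage import map_coordinates
G={}
for c in('top','scene'):
    im=cv2.GaussianBlur(cv2.cvtColor(cv2.imread(f'pics/{c}0.png'),6).astype(float),(0,0),.8)
    G[c]=(cv2.Sobel(im,-1,1,0)/8,cv2.Sobel(im,-1,0,1)/8)
t=np.linspace(0.05,.95,40)[:,None]
def cost(p):
    s=0
    for c in G:
        for A,B in lines(p[3]*1000):
            P=np.array(A)*(1-t)+np.array(B)*t
            q=proj(c,towrld(p,P/1000)); d=q[-1]-q[0]; n=np.linalg.norm(d); nx,ny=-d[1]/n,d[0]/n
            g=[map_coordinates(k,[q[:,1],q[:,0]],order=1,mode='nearest') for k in G[c]]
            s+=min(n,60)*np.minimum(abs(g[0]*nx+g[1]*ny),8).mean()
    return -s
b=[(.49,.525),(.065,.1),(.17,.27),(.12,.155)]
r=differential_evolution(cost,b,seed=1,maxiter=40,popsize=10); print(r.x,r.fun,cost([.5119,.0818,.2453,.1445]))
E
python3 opt.py | tee o.txt; python3 ov.py $(grep -oP '\[\K[^\]]*' o.txt|head -1) 2
```

```text
Traceback (most recent call last):
  File "opt.py", line 19, in <module>
    r=differential_evolution(cost,b,seed=1,maxiter=40,popsize=10); print(r.x,r.fun,cost([.5119,.0818,.2453,.1445]))
  File "opt.py", line 14, in cost
    q=proj(c,towrld(p,P/1000)); d=q[-1]-q[0]; n=np.linalg.norm(d); nx,ny=-d[1]/n,d[0]/n
  File "h.py", line 5, in proj
    m=robot.camera_model(c); q=R.from_quat(m['orientation'])
ValueError: time passes only in moves, steps and waits
Traceback (most recent call last):
  File "ov.py", line 21, in <module>
    a=draw(p,'top','pics/top0.png','',(195,155,335,260),5); b=draw(p,'scene','pics/scene0.png','',(230,165,370,310),4)
  File "ov.py", line 15, in draw
    for A,Bp in lines(p[3]*1000):
                      ~^^^
IndexError: list index out of range
```

```bash
sed -i 's/^def proj/CM={}\ndef proj/; s/m=robot.camera_model(c);/m=CM[c] if c in CM else CM.setdefault(c,robot.camera_model(c));/' h.py
python3 opt.py | tee o.txt; python3 ov.py $(grep -oP '\[\K[^\]]*' o.txt|head -1) 2
```

```text
[0.50838586 0.08136127 0.25486317 0.14232014] -7164.6274746714025 -6695.203910927407
```

View pics/ovt2.png

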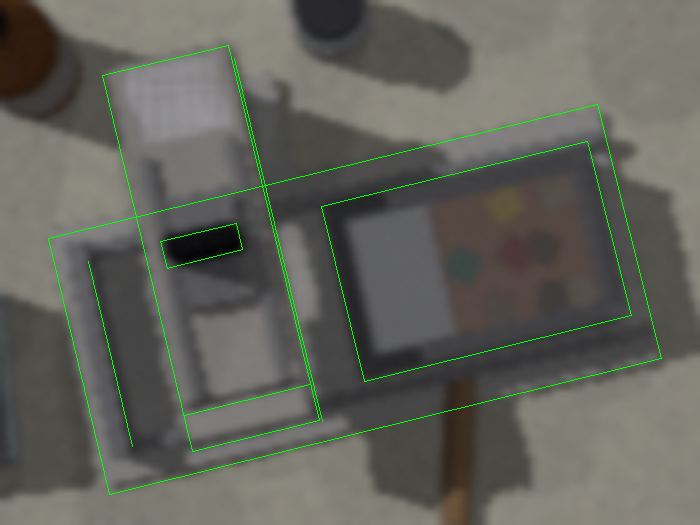

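```bash
cat >> h.py <<'E'
P0=[.5084,.0814,.2549]
def Rt(yaw,tilt): # tool x=press y, tool y=press x, z down, tilted back
    c,s=np.cos(yaw),np.sin(yaw)
    return R.from_matrix(np.array([[-s,c,0],[c,s,0],[0,0,-1]]))*R.from_euler('y',tilt,degrees=True)
def delta(pos,Rn):
    o=robot.get_obs(); r=R.from_quat(o['tool_rot'])
    print('t',o['time'],'pos',o['position'].round(4),'press',(Rz(-P0[2]).apply(o['position']-[P0[0],P0[1],0])*1000).round(1),'F',o['ft_force'].round(1))
    print('dp',(r.inv().apply(pos-o['position'])*1000).round(1),'rot',(r.inv()*Rn).as_rotvec().round(3))
E
python3 -c "
from h import *
print(towrld(P0,[0,-.275,.13]))
delta(towrld(P0,[0,-.275,.33])[0],Rt(P0[2],20))"
```

```text
[[ 0.57774088 -0.18471434  0.13      ]]
t 1.1 pos [0.2    0.5921 0.2226] press [-169.6  572.   222.6] F [ 0.3 -1.   0.5]
dp [-606.5 -615.1 -107.4] rot [-0.173  0.32   0.98 ]
```

```bash
python3 -m jog '{"dp":[[0,0,-50],[0,0,-100],[-50,-50,-107],[-606,-615,-107],[-606,-615,-107],[-606,-615,-107],[-606,-615,-107],[-606,-615,-107],[-606,-615,-107],[-606,-615,-107],[-606,-615,-107],[-606,-615,-107]],"delta_rot":[[0,0,0],[0,0,0],[-0.173,0.32,0.98],[-0.173,0.32,0.98],[-0.173,0.32,0.98],[-0.173,0.32,0.98],[-0.173,0.32,0.98],[-0.173,0.32,0.98],[-0.173,0.32,0.98],[-0.173,0.32,0.98],[-0.173,0.32,0.98],[-0.173,0.32,0.98]],"gripper":[-1,-1,-1,-1,-1,-1,-1,-1,-1,-1,-1,-1]}' 20
python3 -c "
from h import *
delta(towrld(P0,[0,-.275,.15])[0],Rt(P0[2],20))"
```

```text
time: 2.3
position: [0.4191, 0.1405, 0.329]
tool_rot: [0.603, 0.779, 0.107, -0.137]
ft_force: [0.6, -0.7, -0.5]
grip_width: 0.0029
grip_force: 0.0
t 2.3 pos [0.4191 0.1405 0.329 ] press [-71.5  79.7 329. ] F [ 0.6 -0.7 -0.5]
dp [-394.5   71.7   47.1] rot [ 0.002  0.    -0.001]
```

```bash
python3 -m jog '{"dp":[[-333,72,-122],[-333,72,-122],[-333,72,-122],[-333,72,-122],[-333,72,-122],[-333,72,-122],[-394,72,47],[-394,72,47],[-394,72,47],[-394,72,47],[-394,72,47],[-394,72,47]],"delta_rot":[[0,0,0],[0,0,0],[0,0,0],[0,0,0],[0,0,0],[0,0,0],[0,0,0],[0,0,0],[0,0,0],[0,0,0],[0,0,0],[0,0,0]],"gripper":[-1,-1,-1,-1,-1,-1,-1,-1,-1,-1,-1,-1]}'
python3 - <<'E'
from h import *
import cv2
delta(towrld(P0,[0,-.275,.04])[0],Rt(P0[2],20))
im=robot.camera('wrist'); cv2.imwrite('pics/w1.png',im[:,:,::-1])
E
```

```text
time: 3.5
position: [0.5773, -0.1816, 0.1497]
tool_rot: [0.602, 0.779, 0.107, -0.138]
ft_force: [0.1, 0.2, 0.4]
grip_width: 0.0003
grip_force: 0.0
t 3.5 pos [ 0.5773 -0.1816  0.1497] press [   0.3 -271.9  149.7] F [0.1 0.2 0.4]
dp [-40.7  -0.2 102. ] rot [-0.    -0.002 -0.001]
```

View pics/w1.png

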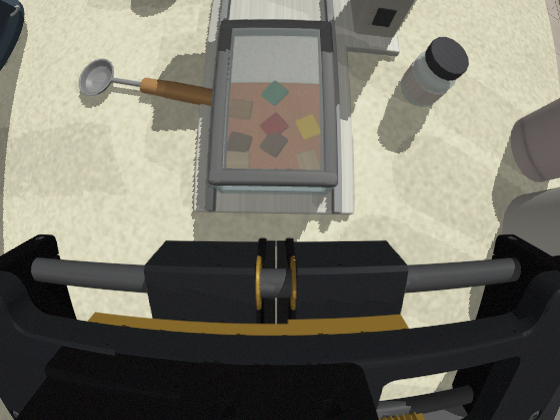

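```bash
python3 -m jog '{"dp":[[-18,0,50],[-38,0,103],[-38,0,103],[-38,0,103],[-28,0,107],[-18,0,110],[-8,0,114],[-4,0,115],[0,0,117],[4,0,118],[8,0,120],[11,0,121]],"delta_rot":[[0,0,0],[0,0,0],[0,0,0],[0,0,0],[0,0,0],[0,0,0],[0,0,0],[0,0,0],[0,0,0],[0,0,0],[0,0,0],[0,0,0]],"gripper":[-1,-1,-1,-1,-1,-1,-1,-1,-1,-1,-1,-1]}'
python3 -c "
from h import *
delta(towrld(P0,[0,-.1,.04])[0],Rt(P0[2],20))"
```

```text
time: 4.75
position: [0.5656, -0.1331, 0.0401]
tool_rot: [0.603, 0.779, 0.106, -0.136]
ft_force: [0.9, -3.9, 3.3]
grip_width: 0.0006
grip_force: 1.8
t 4.75 pos [ 0.5656 -0.1331  0.0401] press [   1.3 -221.9   40.1] F [ 0.9 -3.9  3.3]
dp [114.7  -1.4  41.5] rot [ 0.002  0.003 -0.   ]
```

```bash
python3 -m jog '{"dp":[[9.4,0,3.4],[18.8,0,6.8],[28.2,0,10.3],[37.6,0,13.7],[47,0,17.1],[56.4,0,20.5],[65.8,0,23.9],[75.2,-1,27.4],[84.6,-1,30.8],[94,-1,34.2],[103.4,-1,37.6],[112.8,-1,41]],"delta_rot":[[0,0,0],[0,0,0],[0,0,0],[0,0,0],[0,0,0],[0,0,0],[0,0,0],[0,0,0],[0,0,0],[0,0,0],[0,0,0],[0,0,0]],"gripper":[-1,-1,-1,-1,-1,-1,-1,-1,-1,-1,-1,-1]}'
python3 -c "
from h import *
delta(towrld(P0,[0,-.09,.04])[0],Rt(P0[2],20))"
```

```text
time: 5.95
position: [0.5329, -0.0151, 0.0398]
tool_rot: [0.602, 0.779, 0.106, -0.138]
ft_force: [1.7, -4.6, 3.1]
grip_width: 0.0003
grip_force: 2.1
t 5.95 pos [ 0.5329 -0.0151  0.0398] press [ -0.6 -99.5  39.8] F [ 1.7 -4.6  3.1]
dp [9.  0.6 3. ] rot [ 0. -0. -0.]
```

```bash
python3 -m jog '{"dp":[[1.9,0,0.7],[3.8,0,1.4],[5.6,0,2],[7.5,0,2.7],[8.5,0,3.1],[9.4,0,3.4]],"delta_rot":[[0,0,0],[0,0,0],[0,0,0],[0,0,0],[0,0,0],[0,0,0]],"gripper":[-1,-1,-1,-1,-1,-1]}'; python3 -c "
from h import *
delta(towrld(P0,[0,-.085,.04])[0],Rt(P0[2],20))"
```

```text
time: 6.55
position: [0.5306, -0.0063, 0.0397]
tool_rot: [0.602, 0.779, 0.106, -0.138]
ft_force: [1.4, -3.6, 1.8]
grip_width: 0.0005
grip_force: 1.6
t 6.55 pos [ 0.5306 -0.0063  0.0397] press [ -0.7 -90.4  39.7] F [ 1.4 -3.6  1.8]
dp [5.2 0.7 1.6] rot [ 0.    -0.    -0.001]
```

```bash
python3 -m jog '{"dp":[[0.9,0,0.3],[1.9,0,0.7],[2.8,0,1],[3.8,0,1.4],[3.8,0,1.4]],"delta_rot":[[0,0,0],[0,0,0],[0,0,0],[0,0,0],[0,0,0]],"gripper":[-1,-1,-1,-1,-1]}'; python3 -c "
from h import *
delta(towrld(P0,[0,-.085,.04])[0],Rt(P0[2],20))"
```

```text
time: 7.05
position: [0.5298, -0.003, 0.0398]
tool_rot: [0.602, 0.779, 0.106, -0.137]
ft_force: [0.5, -5.5, 0.9]
grip_width: 0.0006
grip_force: 2.6
t 7.05 pos [ 0.5298 -0.003   0.0398] press [ -0.6 -87.   39.8] F [ 0.5 -5.5  0.9]
dp [2.  0.6 0.5] rot [0.    0.001 0.   ]
```

```bash
for i in 1; do python3 -m jog '{"dp":[[0.9,0,0.3],[1.9,0,0.7],[2.8,0,1],[2.8,0,1]],"delta_rot":[[0,0,0],[0,0,0],[0,0,0],[0,0,0]],"gripper":[-1,-1,-1,-1]}'; done; python3 -c "
from h import *
delta(towrld(P0,[0,-.085,.04])[0],Rt(P0[2],20))"
```

```text
time: 7.45
position: [0.5299, -0.0026, 0.0398]
tool_rot: [0.602, 0.78, 0.105, -0.135]
ft_force: [-0.7, -11.5, 2.9]
grip_width: 0.0002
grip_force: 5.6
t 7.45 pos [ 0.5299 -0.0026  0.0398] press [ -0.4 -86.7  39.8] F [ -0.7 -11.5   2.9]
dp [1.7 0.4 0.4] rot [0.001 0.006 0.002]
```

```bash
python3 -m jog '{"dp":[[0.9,0,0.3],[1.9,0,0.7],[2.8,0,1],[2.8,0,1]],"delta_rot":[[0,0,0],[0,0,0],[0,0,0],[0,0,0]],"gripper":[-1,-1,-1,-1]}'; python3 - <<'E'
from h import *
import cv2
delta(towrld(P0,[0,-.13,.04])[0],Rt(P0[2],20))
a=draw=robot.camera('top')[155:260,195:335,::-1]; b=robot.camera('scene')[165:310,230:370,::-1]
cv2.imwrite('pics/both1.png',np.hstack([cv2.resize(a,(400,300),interpolation=2),cv2.resize(b,(290,300),interpolation=2)]))
E
```

```text
time: 7.85
position: [0.5299, -0.0023, 0.0398]
tool_rot: [0.601, 0.781, 0.104, -0.132]
ft_force: [-1.8, -19.1, 3.6]
grip_width: 0.0002
grip_force: 8.9
t 7.85 pos [ 0.5299 -0.0023  0.0398] press [ -0.3 -86.5  39.8] F [ -1.8 -19.1   3.6]
dp [-41.    0.1 -14.6] rot [0.002 0.012 0.004]
```

View pics/both1.png

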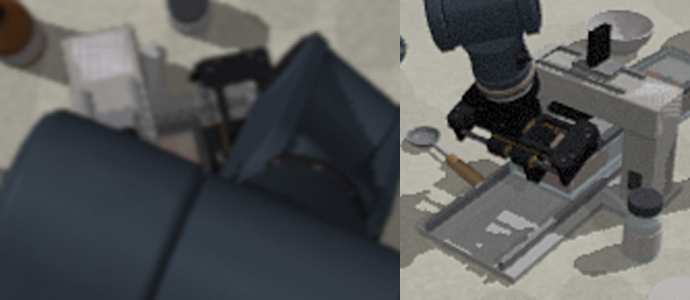

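```bash
python3 -m jog '{"dp":[[-20,0,-7],[-56,0,-20],[-56,0,-20],[-40,0,-64],[-24,0,-108],[-8,0,-152],[8,0,-196],[24,0,-240],[33,0,-264],[33,0,-264],[33,0,-264]],"delta_rot":[[0,0,0],[0,0,0],[0,0,0],[0,0,0],[0,0,0],[0,0,0],[0,0,0],[0,0,0],[0,0,0],[0,0,0],[0,0,0]],"gripper":[-1,-1,-1,-1,-1,-1,1,1,1,1,1]}'; python3 - <<'E'
from h import *
import cv2
delta(towrld(P0,[.03,-.06,.3])[0],Rt(P0[2],0))
a=robot.camera('wrist'); print(robot.search_frame('grip','wrist')[:2])
a=robot.camera('wrist');cv2.imwrite('pics/w2.png',a[:,:,::-1])
E
```

```text
time: 9.05
position: [0.5419, -0.0527, 0.2988]
tool_rot: [0.602, 0.779, 0.106, -0.139]
ft_force: [-0.4, -0.2, -0.0]
grip_width: 0.0325
grip_force: 0.0
t 9.05 pos [ 0.5419 -0.0527  0.2988] press [  -1.4 -138.2  298.8] F [-0.4 -0.2 -0. ]
dp [73.8 31.4 25.7] rot [-0.001 -0.351  0.   ]
[{'rect': [282.2, 59.8, 343.2, 121.7], 'score': 0.74}, {'rect': [231.6, 146.5, 312.2, 203.2], 'score': 0.3}]
```

Move to a hover beside the paddle, upright, and look there.

```bash
python3 -m jog '{"dp":[[74,31,26],[74,31,26],[74,31,26],[74,31,26],[74,31,26],[74,31,26]],"delta_rot":[[0,-0.12,0],[0,-0.24,0],[0,-0.351,0],[0,-0.351,0],[0,-0.351,0],[0,-0.351,0]],"gripper":[1,1,1,1,1,1]}'; python3 - <<'E'
from h import *
import cv2
delta(towrld(P0,[.03,0,.3])[0],Rt(P0[2],0))
a=robot.camera('wrist'); print(robot.search_frame('grip','wrist')[:2])
o=robot.get_obs(); m=robot.camera_model('wrist'); T=m['T_tool_cam']; r=R.from_quat(o['tool_rot'])
# predicted pixels of paddle top corners
for P in [(.023,-.02,.235),(.037,-.02,.235),(.037,.02,.235),(.023,.02,.235),(-.05,-.035,.17),(-.05,.035,.17)]:
    w=towrld(P0,P)[0]; t=r.inv().apply(w-o['position']); c=T[:3,:3].T@(t-T[:3,3])
    th=np.arctan2(np.hypot(c[0],c[1]),c[2]); n=np.hypot(c[0],c[1]); f=m['fx']
    q=(m['cx']+f*th*c[0]/n,m['cy']+f*th*c[1]/n); print(P,np.round(q,1))
cv2.imwrite('pics/w3.png',a[:,:,::-1])
E
```

```text
time: 9.8
position: [0.5534, 0.0285, 0.2991]
tool_rot: [0.612, 0.791, -0.001, -0.0]
ft_force: [0.8, 0.8, 0.4]
grip_width: 0.0852
grip_force: 0.0
t 9.8 pos [0.5534 0.0285 0.2991] press [ 30.2 -62.5 299.1] F [0.8 0.8 0.4]
dp [62.5 -0.3 -0.9] rot [-0.002  0.    -0.002]
[{'rect': [243.6, 105.0, 312.7, 158.1], 'score': 0.89}]
(0.023, -0.02, 0.235) [265.9 162.5]
(0.037, -0.02, 0.235) [285.9 162.4]
(0.037, 0.02, 0.235) [285.9 105.2]
(0.023, 0.02, 0.235) [265.5 105.2]
(-0.05, -0.035, 0.17) [189.5 171. ]
(-0.05, 0.035, 0.17) [187.1  95.3]
```

View pics/w3.png

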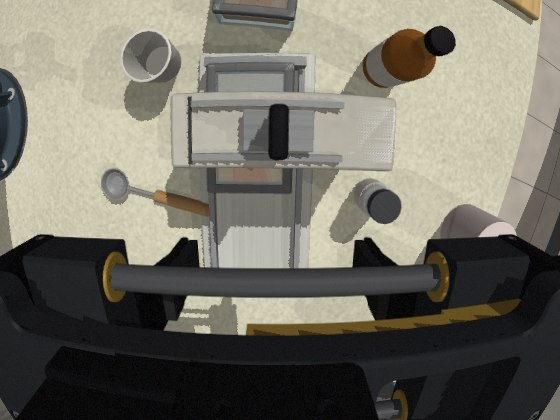

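```bash
python3 -m jog '{"dp":[[35,2,0],[64,2,0],[64,2,0],[64,2,30],[64,2,60],[64,2,80],[64,2,92],[64,2,102],[64,2,102],[64,2,102]],"delta_rot":[[0,0,0],[0,0,0],[0,0,0],[0,0,0],[0,0,0],[0,0,0],[0,0,0],[0,0,0],[0,0,0],[0,0,0]],"gripper":[1,1,1,1,1,1,1,1,1,1]}'
python3 -m jog '{"dp":[[0,0,0],[0,0,0],[0,0,0],[0,0,0],[0,0,0],[0,0,0],[0,0,0],[0,0,0]],"delta_rot":[[0,0,0],[0,0,0],[0,0,0],[0,0,0],[0,0,0],[0,0,0],[0,0,0],[0,0,0]],"gripper":[-1,-1,-1,-1,-1,-1,-1,-1]}' 40
python3 -c "
from h import *
delta(towrld(P0,[-.02,0.0015,.197])[0],Rt(P0[2],0))"
```

```text
time: 10.9
position: [0.5399, 0.0916, 0.1985]
tool_rot: [0.612, 0.791, -0.0, 0.001]
ft_force: [-0.0, -0.1, 0.2]
grip_width: 0.0868
grip_force: 0.0
time: 11.7
position: [0.5392, 0.092, 0.1979]
tool_rot: [0.612, 0.791, -0.001, 0.001]
ft_force: [0.6, -0.6, 0.2]
grip_width: 0.0314
grip_force: 0.0
t 11.7 pos [0.5392 0.092  0.1979] press [ 32.5   2.5 197.9] F [ 0.6 -0.6  0.2]
dp [ -1.  -52.5   0.9] rot [ 0.     0.002 -0.   ]
```

```bash
python3 -m jog '{"dp":[[0,0,0],[0,0,0],[0,0,0],[0,0,0],[0,0,0],[0,0,0]],"delta_rot":[[0,0,0],[0,0,0],[0,0,0],[0,0,0],[0,0,0],[0,0,0]],"gripper":[-1,-1,-1,-1,-1,-1]}' 40
python3 - <<'E'
from h import *
delta(towrld(P0,[-.02,0.0015,.197])[0],Rt(P0[2],0))
E
```

```text
time: 12.3
position: [0.5389, 0.0919, 0.1979]
tool_rot: [0.612, 0.791, -0.001, 0.0]
ft_force: [-1.8, -0.5, 0.3]
grip_width: 0.0136
grip_force: 39.9
t 12.3 pos [0.5389 0.0919 0.1979] press [ 32.1   2.5 197.9] F [-1.8 -0.5  0.3]
dp [ -1.  -52.1   1. ] rot [-0.001  0.002 -0.001]
```

```bash
python3 -m jog '{"dp":[[0,-5,0],[0,-10,0],[0,-15,0],[0,-20,0],[0,-25,0],[0,-30,0],[0,-35,0],[0,-40,0],[0,-44,0],[0,-47,0],[0,-50,0],[0,-50,0]],"delta_rot":[[0,0,0],[0,0,0],[0,0,0],[0,0,0],[0,0,0],[0,0,0],[0,0,0],[0,0,0],[0,0,0],[0,0,0],[0,0,0],[0,0,0]],"gripper":[-1,-1,-1,-1,-1,-1,-1,-1,-1,-1,-1,-1]}' 40
python3 - <<'E'
from h import *
import cv2
delta(towrld(P0,[-.02,0.0015,.197])[0],Rt(P0[2],0))
print(robot.get_obs()['grip_force'])
a=robot.camera('wrist'); cv2.imwrite('pics/w4.png',cv2.resize(a[60:240,150:410,::-1],None,fx=3,fy=3,interpolation=2))
E
```

```text
time: 13.5
position: [0.4919, 0.0805, 0.198]
tool_rot: [0.612, 0.791, 0.002, 0.001]
ft_force: [6.6, 5.9, -7.3]
grip_width: 0.0133
grip_force: 39.9
t 13.5 pos [0.4919 0.0805 0.198 ] press [-16.2   3.3 198. ] F [ 6.6  5.9 -7.3]
dp [-1.8 -3.8  1. ] rot [ 0.004  0.    -0.001]
39.923191004672844
```

View pics/w4.png

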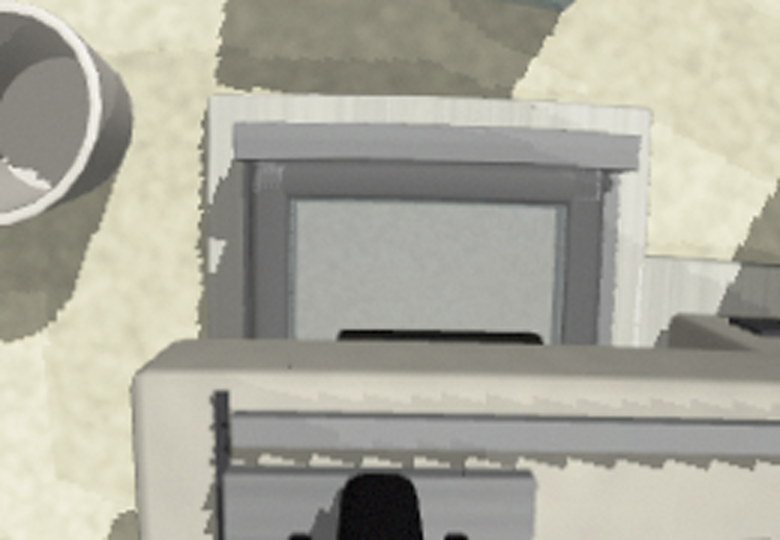

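```bash
python3 -m jog '{"dp":[[0.5,-1,0.5],[1,-1.8,1],[1,-1.8,1],[1,-1.8,1]],"delta_rot":[[0,0,0],[0,0,0],[0,0,0],[0,0,0]],"gripper":[-1,-1,-1,-1]}' 40
python3 - <<'E'
from h import *
import cv2
delta(towrld(P0,[-.02,0.0015,.197])[0],Rt(P0[2],0))
a=robot.camera('wrist'); cv2.imwrite('pics/w5.png',cv2.resize(a[175:255,205:335,::-1],None,fx=6,fy=6,interpolation=2))
E
```

```text
time: 13.95
position: [0.4917, 0.0804, 0.1979]
tool_rot: [0.612, 0.791, 0.002, 0.003]
ft_force: [7.4, 5.1, -2.8]
grip_width: 0.0141
grip_force: 39.9
t 13.95 pos [0.4917 0.0804 0.1979] press [-16.4   3.3 197.9] F [ 7.4  5.1 -2.8]
dp [-1.8 -3.6  0.9] rot [ 0.007  0.002 -0.001]
```

View pics/w5.png

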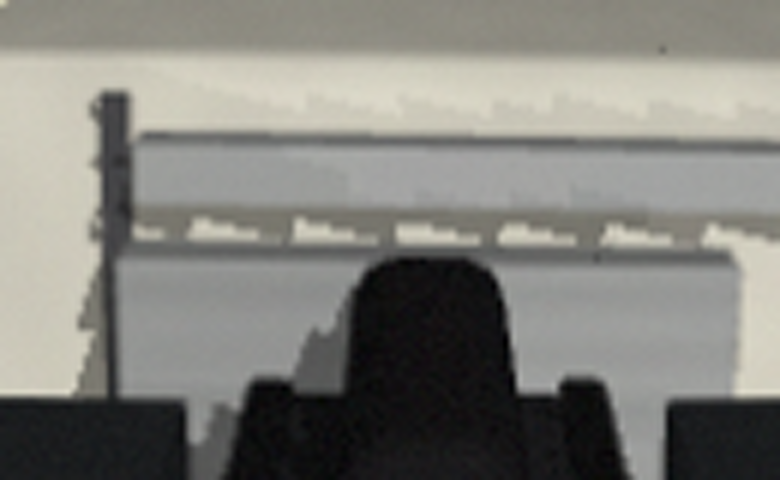

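```bash
cat > bp.py <<'E'
from h import *
def bp(u,v,z):
    o=robot.get_obs(); m=robot.camera_model('wrist'); T=m['T_tool_cam']; r=R.from_quat(o['tool_rot'])
    a=np.array([u-m['cx'],v-m['cy']]); n=np.hypot(*a); th=n/m['fx']
    d=r.apply(T[:3,:3]@np.r_[a/n*np.sin(th),np.cos(th)]); c=r.apply(T[:3,3])+o['position']
    return (Rz(-P0[2]).apply(c+d*(z-c[2])/d[2]-[P0[0],P0[1],0])*1000).round(1)
E
python3 - <<'E'
from bp import *
f=lambda u,v:(205+u/6-.4,175+v/6-.4)
for n,u,v,z in[('markL',103,110,.171),('markR',130,110,.171),('markL lower',105,240,.171),('carr front top L',118,265,.185),('L2',117,380,.185),('dark L of it',106,340,.171),('carr rear',740,270,.185),('headedge L?',100,110,.17)]: print(n,bp(*f(u,v),z))
E
```

```text
markL [-49.   32.8 171. ]
markR [-46.2  32.8 171. ]
markL lower [-49.4  19.3 171. ]
carr front top L [-45.9  21.  185. ]
L2 [-46.6   9.4 185. ]
dark L of it [-49.8   8.5 171. ]
carr rear [ 12.9  20.3 185. ]
headedge L? [-49.5  32.6 170. ]
```

```bash
python3 -m jog '{"dp":[[0,-1,0],[0,-1.5,0],[0,-2,0],[0,-2,0],[0,-2,0]],"delta_rot":[[0,0,0],[0,0,0],[0,0,0],[0,0,0],[0,0,0]],"gripper":[-1,-1,-1,-1,-1]}' 40
python3 - <<'E'
from h import *
delta(towrld(P0,[-.0178,0.0015,.197])[0],Rt(P0[2],0))
E
```

```text
time: 14.5
position: [0.4899, 0.08, 0.1979]
tool_rot: [0.612, 0.791, 0.002, 0.003]
ft_force: [7.5, 4.5, -3.2]
grip_width: 0.0138
grip_force: 39.9
t 14.5 pos [0.4899 0.08   0.1979] press [-18.2   3.3 197.9] F [ 7.5  4.5 -3.2]
dp [-1.8  0.4  1. ] rot [ 0.008  0.002 -0.001]
```

```bash
python3 - <<'E'
from bp import *
a=robot.camera('wrist').astype(float).mean(2)
print('cols 218..234')
for r in(191,193,195,218,222,226,230,234): print(r,a[r,216:234].round().astype(int))
for r in (222,226): print('rear',a[r,320:336].round().astype(int))
print(robot.get_obs()['position'].round(4),robot.get_obs()['ft_force'].round(1))
E
```

```text
cols 218..234
191 [199 199 197 197 196 196 191 174 134  68  66  67  63 127 183 199 199 199]
193 [199 199 197 199 198 197 172 112  91  69  70  68  66 127 183 199 201 200]
195 [198 197 198 198 197 197 197 171 107  70  69  70  66 129 185 198 199 201]
218 [196 195 197 197 198 196 197 174 134 129 133 135 135 133 133 132 131 132]
222 [195 196 197 186 156 157 144 113 119 140 143 144 142 142 143 142 142 142]
226 [196 186 144 116 117 115 118 115 117 141 146 146 146 146 149 146 147 146]
230 [195 197 196 181 118 118 116 112 115 140 147 148 149 149 149 148 147 149]
234 [195 195 186 118 116 119 117 114 114 135 147 147 148 145 148 146 147 147]
rear [151 152 151 151 153 151 154 152 175 204 205 205 203 203 202 203]
rear [153 153 152 155 152 152 152 154 180 205 207 207 206 206 207 205]
[0.4899 0.08   0.1979] [ 7.9  5.2 -3.5]
```

```bash
python3 - <<'E'
from bp import *
for n,u,v,z in[('markL',224,192,.171),('markR',228.8,192,.171),('front',224.5,224,.185),('front dark',223.0,222,.185),('front218',223.6,218,.185),('rear',327.8,224,.185)]: print(n,bp(u,v,z))
E
```

```text
markL [-49.4  33.4 171. ]
markR [-46.5  33.4 171. ]
front [-47.7  17.9 185. ]
front dark [-48.5  19.1 185. ]
front218 [-48.1  21.5 185. ]
rear [ 11.2  17.6 185. ]
```

```bash
python3 -m jog '{"dp":[[0,0,0],[0,0,0],[0,0,0],[0,0,0],[0,0,0],[0,0,0]],"delta_rot":[[0,0,0],[0,0,0],[0,0,0],[0,0,0],[0,0,0],[0,0,0]],"gripper":[-1,-1,-1,-1,-1,-1]}' 40
python3 - <<'E'
from h import *
delta(towrld(P0,[-.0178,0.0015,.197])[0],Rt(P0[2],0))
x=(Rz(-P0[2]).apply(robot.get_obs()['position']-[P0[0],P0[1],0])*1000)[0]
if abs(x+18)<1: print(robot.hand_in())
E
```

```text
time: 15.15
position: [0.4899, 0.08, 0.1979]
tool_rot: [0.612, 0.791, 0.002, 0.003]
ft_force: [7.5, 4.5, -3.6]
grip_width: 0.0139
grip_force: 39.9
t 15.15 pos [0.4899 0.08   0.1979] press [-18.2   3.3 197.9] F [ 7.5  4.5 -3.6]
dp [-1.8  0.4  0.9] rot [ 0.008  0.002 -0.001]
the job is handed in; nothing more can be done
None
```

I slid the box home against the end stop, pulled the handle until the carriage edge was level with the mark (within about 0.5 mm by the wrist camera), and handed the job in at about 15 s while still holding it; no verdict came back.

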